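# Put a print on show in an edge-lit display base

### The arm

A 7-joint arm with a two-finger parallel gripper is mounted at the origin on the work surface. World frame = base frame: x ahead of the robot, y to its left, z up, the work surface at z = 0. Lengths are in m, angles in rad, forces in N, time in s.
With the tool pointing down it reaches from about 0.425 to 0.825 m from the base axis. Payload 3.6 kg.
Tool frame: the origin (TCP) lies where the fingers leave the gripper's body, on its centre line; the fingertips stand 73 mm ahead of it and the grasp point (between the pads) lies 54 mm ahead of it; z points along the fingers, y is the line along which they close (so a half turn about z gives the same grasp; the last joint's range is limited). The gripper opens to 85 mm and grips with 20 to 120 N. Pads are 22 mm wide; open, the fingers measure 114 mm over their backs; the gripper's body (76 mm by 85 mm) begins 54 mm behind the grasp point. The pads swing forward as they close: fully open they stand 13 mm farther back than shut.
Start: joints at [-1.127, 0.615, -0.013, 1.423, 0.008, 1.103, -0.04], TCP at [0.295, 0.579, 0.304] pointing down, gripper open.
Joint ranges: [-3.12, 3.12], [-0.3, 2.06], [-1.34, 1.32], [0.26, 2.42], [-1.36, 4.5], [0.01, 1.98], [-2.84, 2.84]. Speed limits (rad/s): [2.79, 2.79, 3.14, 3.14, 3.14, 3.14, 3.14].

### API

Orientations are given as a unit quaternion [x, y, z, w].
In Python, from station import arm, snapshot, camera_info, ticket gives the robot as it stands. Calls block until the motion is done:
- arm.movep(position, orientation): joint-space move of the TCP to a pose.
- arm.line_to(position, velocity=0.15, ori=None): straight line of the TCP; ori=None keeps the orientation; velocity is the mean speed in m/s.
- arm.move_j(angles): joint-space move.
- arm.move_gripper(opening, effort=None): opening from 0.0 (shut) to 1.0 (fully open); effort is the grip in N (None keeps the last); returns when the fingers have stopped.
- arm.pause(seconds).
- arm.ik(position, orientation): joint angles nearest the present ones, or None.
- snapshot(name): name is "side" or "top" or "wrist"; returns the picture (400x640x3 uint8, blue, green, red); there is no depth.
- camera_info(name): a dict with "fx", "fy", "cx", "cy" (pixels), "R" (3x3) and "t" (3): a world point X has camera coordinates R X + t; the wrist camera has in their place "T_tool_cam" (4x4, takes a point from camera to tool coordinates, whose origin is the TCP and whose axes are the flange's). Camera axes: x right, y down, z forward; pixel columns grow to the right and rows downward; lengths in m; the calibration is good to about 2 mm. A picture is of the moment at which its call begins: read the wrist's pose just before it. camera_info takes no time and is no camera call.
A pose or a line that the arm cannot do raises arm.MotionError and nothing moves.
- ticket.finish_job(): hands the job in; it is judged then, once.
Readings, each from a call of its own:
- arm.read_time(): time.
- arm.read_joint_positions(): joint angles.
- arm.read_dq(): joint speeds.
- arm.read_effort(): joint torques, N m.
- arm.read_tool_pos(): TCP position.
- arm.read_eef_rot(): TCP orientation.
- arm.read_ft_force(): force on the tool from outside, world axes, zero at the start.
- arm.read_wrist_torque(): the same for the moment, N m.
- arm.read_opening(): opening from 0.0 (shut) to 1.0 (fully open).
- arm.read_finger_force(): force on a finger pad.
Only numpy, scipy, OpenCV 4.12 (cv2) and the standard library are available. Lean on these libraries where they do the work, as an engineer would, in place of code of your own. Each camera call takes 0.05 s, during which the arm holds its last target. There are 200 camera calls.

### The job

Put the acrylic print on show: slide it along its slot until it is fully home against the end stop, then clamp it by pushing the red handle of the wrench that sits on the clamp bolt round clockwise until the bolt is tight and the wrench clearly breaks over at its joint, without pushing the handle on to its own stop, and let it spring straight again. Then press the white key fully down so that it stays down and the black off key pops up. Leave the other goods on the table standing where they are.

Things in the scene. Friction and masses are not known exactly. Their poses are not given: they have to be found in the camera images.
- stand: edge-lit display base, fixed; aluminium deck 290 mm long (its x from -150 to +140), y from -135 to +60, top 45 mm above the table. A slot 13 mm wide, floor at 25 mm, runs along x at y = 0 to a dark steel end stop (face at x = +125 mm, 85 mm high). +y side: clamp bolt and wrench; -y side: four light keys. Origin on the table, z up, x is the way the print slides home.
- print_centre (a point): centre of the loose print: clear acrylic block 170 mm long (along the stand's x), 10 mm thick (y), 100 mm tall, 0.2 kg, grey picture on both faces. It stands on the slot floor, 80 mm of it above the deck (top 125 mm above the table), and slides along the slot.
- print_home (a point): point fixed on the stand (same axes) where the print's centre is when the print's far end touches the end stop
- bolt_axis (a point): point on the vertical axis of the clamp bolt, at the height of the wrench's middle (85 mm above the table). The wrench's steel socket, 33 mm across, stays on the bolt; top at 95 mm.
- bolt (a joint): turn of bolt, socket and wrench about the vertical bolt axis, rad; grows clockwise seen from above (tightening). Friction about 0.6 N m; it stays where it is left; at 1.0 the bolt is tight and turns no further. At value q the straight wrench points 80 degrees + (1.0 - q) rad counter-clockwise (seen from above) from the stand's +x; thus it lies on the stand's +y side.
- breakaway (a joint): bend of the wrench at its brass pin, 45 mm from the bolt axis, rad; 0 straight, grows as the handle is pushed on clockwise. A sprung detent holds it nearly straight (it gives 0.02 to 0.06) until about 12 to 15 N push across the middle of the red grip, then it snaps over: beyond 0.1 it resists with only about half of that. At 0.42 the handle meets its stop. It springs straight when released.
- wrench_grip (a point): point on the handle's centre line in the middle of the red grip, 115 mm beyond the breakaway pin (160 mm from the bolt axis when straight), 85 mm above the table. The grip is a level round bar 25 to 29 mm thick, from 60 to 157 mm beyond the pin; below it is free space.
- key_off (a joint): black off key, travel in m: 0 up, about 0.0095 latched down, 0.0112 at the bottom. Down at the start. The four keys are interlocked by a latch bar: pressing one to the bottom latches it and releases the one that was down.
- key_warm (a joint): orange warm-light key, travel as above, up at the start
- key_daylight (a joint): white daylight key, travel as above, up at the start; takes about 3 to 4 N to press, then a firm bottom stop
- key_cool (a joint): blue cool-light key, travel as above, up at the start
- key_daylight_top (a point): centre of the white key's top face, 72 mm above the table when up. Keys are 32 mm (along the stand's x) by 48 mm (y), 38 mm apart, in the order black, orange, white, blue towards the stand's +x; they move straight down.
- key_off_top (a point): centre of the black key's top face, same size
- candle_red: bystander: red pillar candle, 66 mm thick, 95 mm tall, white paper band; origin under its centre
- candle_cream: bystander: cream-yellow pillar candle, same size
- candle_white: bystander: white pillar candle, same size, by the stand's far corner on the wrench's side
- vase: bystander: empty glass vase, 84 mm across, 160 mm tall, origin under its centre
- parcel: bystander: brown parcel 170 x 120 x 75 mm beside the keys, origin under its centre
- cards_orange: bystander: bundle of postcards 150 x 106 x 34 mm with an orange card on top, origin under its centre
- cards_blue: bystander: bundle of postcards, same size, blue card on top, origin under its centre
Mind the look-alikes: they are no part of the job. There is more than one size of the part that bears print_centre; the job needs the larger.

How it is judged:
By the outcome, as a careful person would: the job done as asked, in the order asked, and still so for the second after the job is handed in, with the robot touching nothing.
It also fails if it takes over 56 s, if anything falls off the work surface, if the arm or the gripper's body presses on something with over 40 N, if the wrist force passes 120 N, or if a joint passes its speed limit or range.

## Working session

There is one attempt and no reset: what is moved stays moved. The work goes in short steps, each a Python script; the robot and the scene stay as the last script left them, time stands still between calls to the robot, and variables do not carry over. Pictures are saved under pics/ and viewed, at most 10 in all, crops included, and the job is handed in when it is done.

```bash
ls; mkdir -p pics; python3 - <<'E'
from station import arm, snapshot, camera_info, ticket
import cv2
for n in ("top","side"):
    cv2.imwrite(f"pics/{n}0.png",snapshot(n)); c=camera_info(n); print(n,c)
print(camera_info("wrist"),arm.read_time(),arm.read_eef_rot())
E
```

```text
pics
top {'fx': 488.0023072132373, 'fy': 488.0023072132373, 'cx': 321.5509142554458, 'cy': 205.7333949330468, 'R': array([[ 0.0091172 , -0.9998936 ,  0.01138747],
       [-0.98384307, -0.01100594, -0.17869437],
       [ 0.17880068, -0.00957429, -0.98383873]]), 't': array([-0.00242992,  0.53250202,  1.36348707])}
side {'fx': 371.79893359422744, 'fy': 371.79893359422744, 'cx': 320.4451328009237, 'cy': 200.20056945584548, 'R': array([[ 0.72297403, -0.69083824, -0.00714691],
       [-0.48751457, -0.50280785, -0.71380236],
       [ 0.48952844,  0.51954479, -0.70031073]]), 't': array([-0.38105029,  0.32224704,  0.77549488])}
{'fx': 360.57980695220306, 'fy': 360.57980695220306, 'cx': 328.21215093153245, 'cy': 199.35337192496195, 'T_tool_cam': array([[-5.03620121e-04, -9.65747198e-01, -2.59484288e-01,
         6.55166483e-02],
       [ 9.99999863e-01, -4.50049793e-04, -2.65857044e-04,
        -7.45010870e-04],
       [ 1.39969845e-04, -2.59484387e-01,  9.65747293e-01,
        -6.98525154e-02],
       [ 0.00000000e+00,  0.00000000e+00,  0.00000000e+00,
         1.00000000e+00]])} 0.1 [ 2.33186244e-01  9.72431366e-01 -1.15658703e-03 -2.75037156e-04]
```

View pics/top0.png

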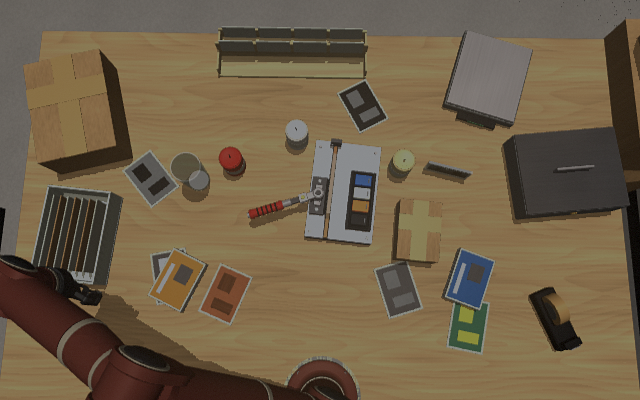

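View pics/side0.png

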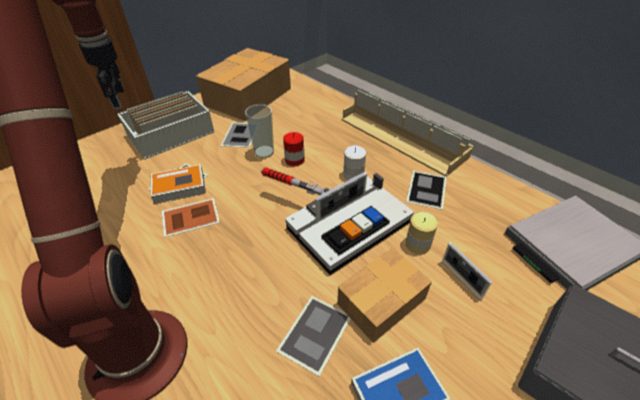

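The top picture shows the stand around (342,192), with its +x towards the image top, the wrench handle at (265,211), the keys near (361,200) and the end stop at (336,142). I'll enlarge both views around the stand.

```bash
python3 - <<'E'
import cv2,numpy as np
a=cv2.imread("pics/top0.png")[110:260,230:430]
b=cv2.imread("pics/side0.png")[130:280,250:450]
cv2.imwrite("pics/c1.png",cv2.resize(a,None,fx=4,fy=4,interpolation=cv2.INTER_CUBIC))
cv2.imwrite("pics/c2.png",cv2.resize(b,None,fx=4,fy=4,interpolation=cv2.INTER_CUBIC))
E
```

```text
(no output)
```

View pics/c1.png

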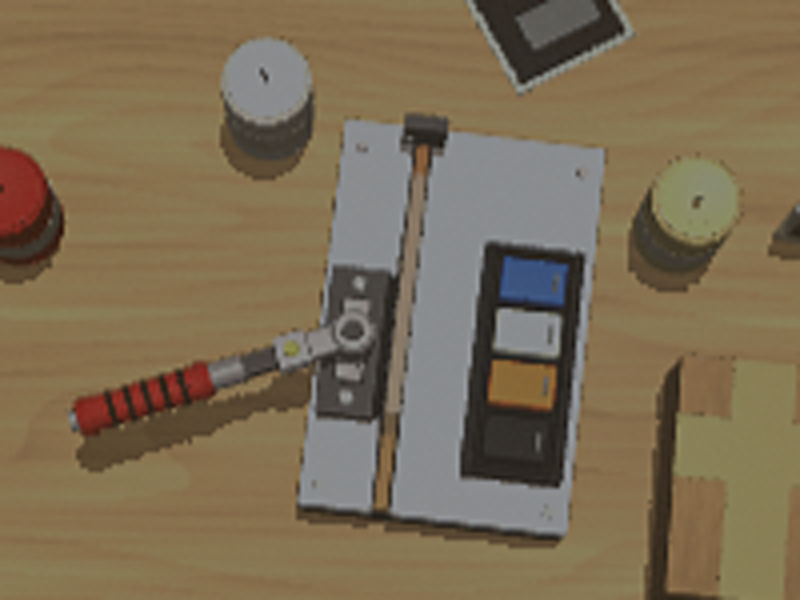

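View pics/c2.png

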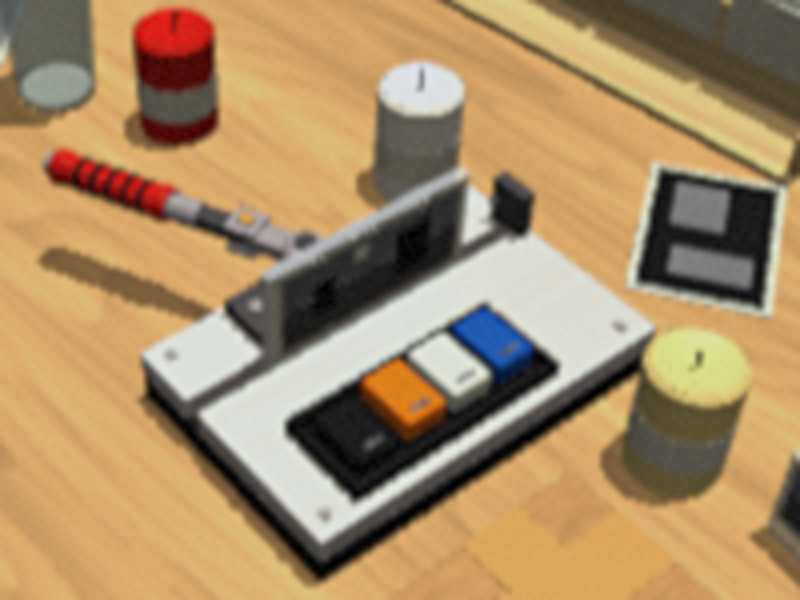

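Both crops (4x; offsets 230,110 and 250,130) show the print part-way along its slot: its top edge runs (419,170)-(392,412) in the top crop and (465,172)-(268,272) in the side crop. The wrench points left, from the socket at (352,330) to the red grip around (145,397). The white key is at (527,333) and the white candle's top at (267,82).

```bash
cat > h.py <<'E'
import numpy as np, cv2
from station import arm, snapshot, camera_info, ticket
from scipy.spatial.transform import Rotation as Rn
def ray(cam,u,v):
    c=camera_info(cam); R=np.array(c['R']);t=np.array(c['t'])
    d=R.T@np.array([(u-c['cx'])/c['fx'],(v-c['cy'])/c['fy'],1]); return -R.T@t,d
def onz(cam,u,v,z):
    o,d=ray(cam,u,v); return (o+d*(z-o[2])/d[2])
C={'top':(230,110),'side':(250,130)}
def crop(cam,x,y,z):
    return onz(cam,(x+.5)/4-.5+C[cam][0],(y+.5)/4-.5+C[cam][1],z)
E
python3 - <<'E'
from h import *
st=np.array([[140,60],[140,-135],[-150,-135],[-150,60]])/1e3
for cam,pts in (('top',[(345,120),(605,149),(563,534),(298,509)]),('side',[None,(655,328),(322,545),(143,357)])):
    W=[];S=[]
    for p,s in zip(pts,st):
        if p: W.append(crop(cam,*p,.045)[:2]);S.append(s)
    W=np.array(W);S=np.array(S);w0=W.mean(0);s0=S.mean(0)
    z=((W-w0)@[1,1j])@np.conj((S-s0)@[1,1j]);a=np.angle(z)
    R=np.array([[np.cos(a),-np.sin(a)],[np.sin(a),np.cos(a)]]);o=w0-R@s0
    print(cam,'o',o,'a',np.degrees(a),'res mm',((W-o)@R-S)*1e3)
    f=lambda p:(((p[:2]-o)@R)*1e3).round(1)
    im=cv2.imread(f'pics/{cam}0.png')
    x0,y0=C[cam]; hsv=cv2.cvtColor(im,cv2.COLOR_BGR2HSV)
    def mask(lo,hi,xr,yr):
        m=cv2.inRange(hsv,lo,hi);k=np.zeros_like(m);k[yr[0]:yr[1],xr[0]:xr[1]]=1;return m*k
    K={'top':((342,378),(170,236)),'side':((320,392),(200,258))}[cam]
    for n,lo,hi in (('blue',(100,120,60),(125,255,255)),('orange',(8,150,110),(22,255,255))):
        m=mask(lo,hi,*K);M=cv2.moments(m,True);print(n,M['m00'],f(onz(cam,M['m10']/M['m00'],M['m01']/M['m00'],.072)))
    G={'top':((245,290),(195,225)),'side':((258,296),(165,190))}[cam]
    m=mask((0,140,70),(6,255,255),*G)|mask((174,140,70),(180,255,255),*G)
    p=np.argwhere(m)[:,::-1].astype(np.float32);r=cv2.minAreaRect(p)
    b=cv2.boxPoints(r);print('grip rect',r,[f(onz(cam,*q,.09)) for q in b],'c',f(onz(cam,*r[0],.09)))
    if cam=='top':
        for n,q,z in (('socket',(353,330),.095),('pin',(291,349),.095),('whitekey',(527,333),.072),('blackkey',(514,437),.063),('print far',(419,172),.125),('print near',(392,412),.125),('stop top',(426,123),.085),('candle w',(267,82),.095),('slot near',(383,505),.045),('pocket far',(424,150),.03)): print(n,f(crop(cam,*q,z)))
    else:
        for n,q,z in (('print far',(465,172),.125),('print near',(268,272),.125),('whitekey',(451,363),.072),('blackkey',(351,430),.063),('candle w',(420,90),.095)): print(n,f(crop(cam,*q,z)))
E
```

```text
top o [ 0.5870886  -0.02214068] a -6.0359829249189 res mm [[-0.01523566 -1.18588946]
 [ 0.45759353 -0.33724599]
 [ 1.80758226  3.04086005]
 [-2.24994014 -1.5177246 ]]
blue 152.0 [ 27.7 -88.7]
orange 128.0 [-46.6 -90.3]
grip rect ((265.4339294433594, 209.01885986328125), (8.51635456085205, 34.34013748168945), 74.05460357666016) [array([-99.6, 222.5]), array([-62.2, 134.4]), array([-84.6, 124.9]), array([-121.8,  212.8])] c [-92.1 173.7]
socket [-28.1  33.5]
pin [-46.7  75. ]
whitekey [-10.9 -89.8]
blackkey [-85.4 -88.8]
print far [82.7  0.2]
print near [-88.   -0.1]
stop top [131.7  -1. ]
candle w [145.5 115.9]
slot near [-142.4   -1.7]
pocket far [128.5  -2.1]
side o [ 0.58603681 -0.02465355] a -5.919765638426546 res mm [[-2.04843577  1.08916582]
 [ 0.4286507   1.60705062]
 [ 1.61978507 -2.69621645]]
blue 190.0 [ 24.5 -92.1]
orange 199.0 [-50.3 -90. ]
grip rect ((278.0, 174.0), (18.0, 32.0), 90.0) [array([-103.7,  239. ]), array([-30.8, 181.6]), array([-75.5, 117.4]), array([-144.6,  171.8])] c [-89.2 176.6]
print far [78.8 -1. ]
print near [-83.3   4. ]
whitekey [ -9.8 -89.8]
blackkey [-89.9 -87.5]
candle w [142.8 114. ]
```

Both views agree. The stand origin is at about (0.587,-0.023) with yaw -6.0°, the print's centre is at stand x≈-3 (home is +40), and the bolt is at (-27,33) with q≈0.39. Next I push the print home.

```bash
cat >> h.py <<'E'
O=np.array([.5868,-.0232]);A=np.radians(-6.0)
RS=np.array([[np.cos(A),-np.sin(A)],[np.sin(A),np.cos(A)]])
def w(x,y,z):  # stand mm -> world m
    return [*(O+RS@np.array([x,y])/1e3),z/1e3]
def s(p=None):
    p=np.array(arm.read_tool_pos() if p is None else p); return np.r_[(p[:2]-O)@RS,p[2]]*1e3
def F():  # force in stand axes
    f=np.array(arm.read_ft_force()); return np.r_[f[:2]@RS,f[2]]
def down(deg): # tool x axis at yaw deg in the stand frame, pointing down
    return (Rn.from_euler('z',deg+np.degrees(A),degrees=True)*Rn.from_euler('x',180,degrees=True)).as_quat()
def best(pos,degs):
    q0=np.array(arm.read_joint_positions());c=[]
    for d in degs:
        q=arm.ik(pos,down(d))
        if q is not None: c.append((np.abs(np.array(q)-q0).max(),d,q))
    return min(c,key=lambda t:t[0])
E
python3 - <<'E'
from h import *
print(arm.read_time())
arm.move_gripper(0.0); print('shut',arm.read_time())
b=best(w(-135,0,290),(90,-90)); print(b)
arm.move_j(b[2]); print(arm.read_time(),F())
arm.line_to(w(-135,0,148),.2); f0=F()
print(arm.read_time(),s(),f0)
arm.line_to(w(-66,0,148),.1)
print(arm.read_time(),s(),F()-f0)
x=-66
while x<-50:
    x+=1.5; arm.line_to(w(x,0,148),.05); f=F()-f0; print(x,s()[:2].round(1),f.round(1),round(arm.read_time(),2))
    if f[0]<-9: break
cv2.imwrite('pics/t1.png',snapshot('top')); cv2.imwrite('pics/s1.png',snapshot('side'))
E
```

```text
0.1
shut 0.8667
(np.float64(0.7873279727072888), 90, array([-0.33919605,  0.35075858,  0.41933631,  1.99471652, -0.19014165,
        0.8334159 ,  0.08124087]))
3.05 [-0.4847829  -1.22465692  0.17802875]
3.9083 [-1.34400504e+02  1.46198230e-01  1.48511361e+02] [-0.21476241 -0.32539309 -0.64165381]
4.75 [-73.67501805   0.25749341 147.97819861] [-15.82433442   0.83790871  12.97631802]
-64.5 [-73.5   0.3] [-19.7   0.1  16.3] 5.0
```

```bash
python3 - <<'E'
import cv2,numpy as np
a=cv2.imread("pics/t1.png")[110:260,270:430]
b=cv2.imread("pics/s1.png")[90:280,250:450]
a=cv2.resize(a,(400,375),interpolation=cv2.INTER_CUBIC);b=cv2.resize(b,(395,375),interpolation=cv2.INTER_CUBIC)
cv2.imwrite("pics/c3.png",np.hstack([a,b]))
E
```

```text
(no output)
```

View pics/c3.png

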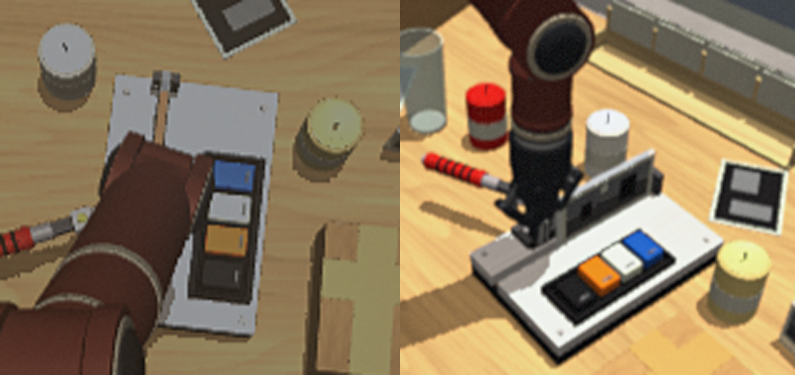

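The side view (right half) shows the gripper's wide knuckle touching the print, which seems to have its far end near the stop at about (655,155). I'll retract and measure.

```bash
python3 - <<'E'
from h import *
arm.line_to(w(-110,0,148),.15); arm.line_to(w(-135,0,200),.2)
print(arm.read_time(),F())
im=snapshot('side');cv2.imwrite('pics/s2.png',im)
cv2.imwrite('pics/c4.png',cv2.resize(im[110:260,290:440],None,fx=4,fy=4,interpolation=cv2.INTER_CUBIC))
for d in (0,180): print(d,arm.ik(w(-115,0,148),down(d)))
E
```

```text
5.9917 [ 0.05518017 -0.35861161 -0.19913135]
0 [-0.48015537  0.69456411  0.7080887   2.10178696 -0.78532512  0.62951048
 -0.89407461]
180 [ 0.050236    0.58853213 -0.10623815  2.08602416  0.12956731  0.47304962
  1.31237345]
```

View pics/c4.png

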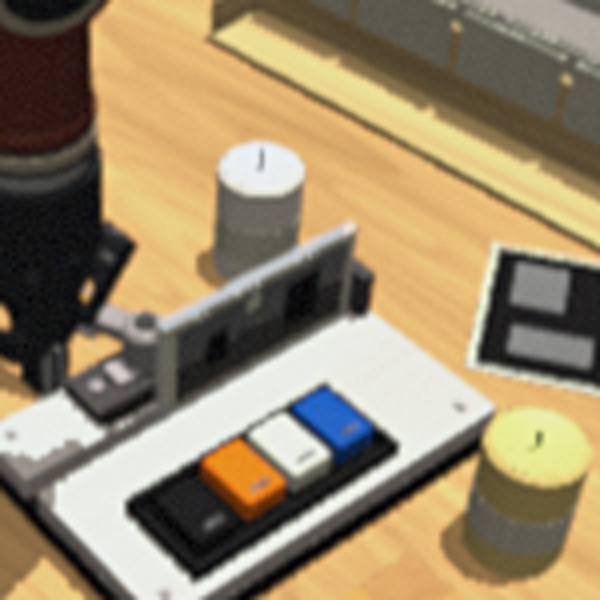

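Here the print's far end is beside the stop, at (353,226) in the crop. I'll check it by pushing again with the flat side of the fingertips.

```bash
python3 - <<'E'
from h import *
f=lambda x,y:s(onz('side',290+(x+.5)/4-.5,110+(y+.5)/4-.5,.125))[:2]
print('far',f(353,226),'near',f(160,327))
arm.movep(w(-125,0,200),down(180)); arm.line_to(w(-110,0,158),.15); f0=F()
print(arm.read_time(),s(),f0)
arm.line_to(w(-66,0,158),.12)
print(arm.read_time(),s(),(F()-f0).round(1))
x=-66
while x<-44:
    x+=2; arm.line_to(w(x,0,158),.05); f=F()-f0; print(x,s()[:2].round(1),f.round(1),round(arm.read_time(),2))
    if f[0]<-10: break
E
```

```text
far [122.50834358  -2.43476201] near [-44.11613048   0.17507578]
7.5667 [-1.10314796e+02  1.36456627e-01  1.57698553e+02] [ 0.58956033  0.49164103 -0.83606308]
8.0833 [-6.67014303e+01 -1.67247955e-02  1.58348291e+02] [-0.9 -0.4  0.6]
-64 [-64.5   0. ] [-0.3 -0.9  0.9] 8.33
-62 [-62.  -0.] [-1.  -0.9  1.2] 8.58
-60 [-59.9   0. ] [-0.1 -1.   0.6] 8.83
-58 [-57.8   0. ] [-1.5 -0.1  1.2] 9.08
-56 [-55.9  -0. ] [ 0.6 -0.1  0.3] 9.33
-54 [-54.9  -0. ] [-2.9 -1.   1.3] 9.58
-52 [-54.6   0. ] [-6.2 -0.4  2.5] 9.83
-50 [-54.3  -0. ] [-8.9 -0.5  4.8] 10.08
-48 [-54.2   0.1] [-11.8   0.6   3.4] 10.33
```

The second push met the stop firmly, with the print's near end at x≈-45, so the print is home. Next is the wrench, up to just before the bolt is tight. I'll also locate the red candle, since the handle's end sweeps near it.

```bash
cat >> h.py <<'E'
B=np.array([-27.,33.5])
def dr(t): return np.array([np.cos(np.radians(t)),np.sin(np.radians(t))])
def wt(th,bend=0,off=23,r=115): # TCP stand xy and tool yaw for a handle at th deg with bend rad
    P=B+45*dr(th); t=th-np.degrees(bend)
    return P+r*dr(t)+off*dr(t+90), t+90
def go(th,bend=0,off=23,z=140,v=.1):
    p,y=wt(th,bend,off); arm.line_to(w(*p,z),v,ori=down(y))
def meas():
    p=s()[:2]; f=F(); return p,f
E
python3 - <<'E'
from h import *
im=cv2.imread('pics/top0.png');hsv=cv2.cvtColor(im,cv2.COLOR_BGR2HSV)
m=cv2.inRange(hsv,(0,170,120),(6,255,255))|cv2.inRange(hsv,(174,170,120),(180,255,255));m[:,:215]=0;m[:,245:]=0
c,_=cv2.findContours(m,0,1);c=max(c,key=cv2.contourArea);(u,v),r=cv2.minEnclosingCircle(c)
print('red candle',u,v,r,s(onz('top',u,v,.095)), s(crop('side',175,38,.095)))
arm.line_to(w(-75,0,158),.15)
arm.line_to(w(-110,0,200),.2)
p,y=wt(114.7,0,50); arm.movep(w(*p,200),down(y))
print(arm.read_time(),s())
arm.line_to(w(*p,140),.15); f0=F(); print(f0,arm.read_time())
for th in (114,107,100,94,88):
    go(th); p,f=meas(); rel=p-B; 
    print(th,p.round(1),(f-f0).round(1),round(arm.read_time(),2), 'thr',((f-f0)[:2]@dr(th+90)).round(1))
E
```

```text
red candle 229.77272033691406 157.5454559326172 11.19198989868164 [ 42.72896068 294.54918074  95.        ] [ 36.38006988 280.85485526  95.        ]
11.775 [-138.89290156  158.03197892  199.04736696]
[-0.62714152 -0.10382562 -0.584631  ] 12.325
114 [-112.8  170.2] [0.3 0.1 0.4] 12.77 thr -0.3
107 [-96.4 179.4] [-0.3 -0.2  0.9] 13.12 thr 0.3
100 [-77.8 187. ] [-0.2 -1.2  1.1] 13.47 thr 0.4
94 [-61.4 191.5] [-1.   0.4  1.2] 13.78 thr 0.9
88 [-44.6 194.2] [-1.3 -0.   0.4] 14.1 thr 1.3
```

```bash
python3 - <<'E'
from h import *
a=snapshot('top');b=snapshot('side')
a=cv2.resize(a[130:250,215:345],(410,378),interpolation=cv2.INTER_CUBIC);b=cv2.resize(b[90:210,240:365],(390,378),interpolation=cv2.INTER_CUBIC)
cv2.imwrite('pics/c5.png',np.hstack([a,b]))
E
```

```text
(no output)
```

View pics/c5.png

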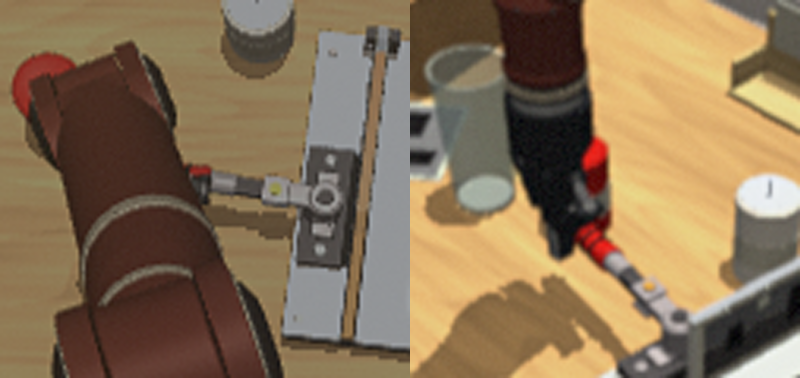

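The wrench now follows the fingers: the socket is at (325,198) and the grip at (200,180) on the left, so the handle is near 88°. I'll continue in small steps up to and past the break.

```bash
python3 - <<'E'
from h import *
f0=np.array([-.63,-.1,-.58])
def bend(p): # bend implied by TCP with bolt tight
    P=B+45*dr(80); d=p-P; return np.radians(80-(np.degrees(np.arctan2(d[1],d[0]))-np.degrees(np.arctan2(23,115))))
go(83); c=0; pk=0
while c<0.36:
    go(80,c,v=.06); p,f=meas(); fn=(f-f0)[:2]@dr(80-np.degrees(c)+90); b=bend(p); pk=max(pk,fn)
    print(round(c,3),'bend',b.round(3),p.round(1),'push',fn.round(1),round(arm.read_time(),2))
    if b>.2 and fn<.75*pk: break
    if b>.28: break
    c+=.02
cv2.imwrite('pics/t3.png',snapshot('top'))
E
```

```text
0 bend -0.004 [-22.3 195. ] push 1.8 14.78
0.02 bend 0.012 [-20.5 195.1] push 4.9 15.03
0.04 bend 0.023 [-19.2 195.3] push 5.7 15.28
0.06 bend 0.033 [-18.  195.5] push 8.7 15.53
0.08 bend 0.042 [-16.9 195.6] push 9.9 15.78
0.1 bend 0.054 [-15.5 195.7] push 11.6 16.03
0.12 bend 0.07 [-13.7 195.7] push 12.0 16.28
0.14 bend 0.116 [ -8.2 194.8] push 5.1 16.53
0.16 bend 0.151 [ -4.1 194.1] push 4.4 16.78
0.18 bend 0.173 [ -1.7 193.7] push 4.1 17.03
0.2 bend 0.191 [  0.5 193.4] push 4.7 17.28
0.22 bend 0.21 [  2.6 193. ] push 4.7 17.53
```

The push force climbed to 12 N, then halved as the bend jumped, and the bend is now about 0.2, short of the stop. I'll ease the handle back, then press the key.

```bash
python3 - <<'E'
from h import *
go(80,.1,v=.1); go(80,0,v=.1); go(80,-.1,v=.1); p,f=meas(); print(p,f)
go(80,-.3,v=.2); arm.line_to(w(*s()[:2],210),.2)
print(arm.read_time())
K=(-10.5,-89.8)
b=best(w(*K,210),(0,180)); print(b[0],b[1]); arm.move_j(b[2])
cv2.imwrite('pics/t4.png',snapshot('top'))
arm.line_to(w(*K,152),.2); f0=F(); print(arm.read_time(),s(),f0)
z=148
while z>115:
    arm.line_to(w(*K,z),.05); f=F()-f0; print(z,s().round(1),f.round(1),round(arm.read_time(),2))
    if f[2]>13: break
    z-=2
arm.line_to(w(*K,200),.15)
b=best(w(-170,-60,260),(0,180,90,-90)); arm.move_j(b[2]); print(arm.read_time())
a=snapshot('top');c=snapshot('side');cv2.imwrite('pics/t5.png',a);cv2.imwrite('pics/s5.png',c)
a=cv2.resize(a[110:260,230:390],(400,375),interpolation=cv2.INTER_CUBIC);c=cv2.resize(c[120:280,250:420],(398,375),interpolation=cv2.INTER_CUBIC)
cv2.imwrite('pics/c6.png',np.hstack([a,c]))
E
```

```text
[-32.60682892 194.17696315] [-0.20361665 -0.39771379  0.28999084]
19.2583
0.4860968633906115 180
20.8417 [-10.31637428 -88.35479086 151.99037713] [ 0.2565907  -0.12454887  0.73616498]
148 [ -9.9 -89.7 149. ] [-0.1  0.2 -0.4] 21.09
146 [-10.5 -89.9 146.2] [-0.9  0.2 -0.9] 21.34
144 [-10.1 -89.9 144.3] [-0.8  0.1  1.9] 21.59
142 [-10.1 -89.9 142.2] [-0.1 -0.2  2. ] 21.84
140 [-10.1 -89.9 140. ] [ 0.6 -0.3  1.3] 22.09
138 [-10.1 -89.9 137.9] [ 1.2 -0.4  1.2] 22.34
136 [-10.8 -89.7 135.7] [-0.2 -1.2  1.1] 22.59
134 [-10.8 -89.7 133.9] [ 0.  -0.2  2.6] 22.84
132 [-10.8 -89.7 133.4] [-2.4 -0.5 10. ] 23.09
130 [-10.8 -89.7 133.2] [-6.1  0.1 21.8] 23.34
24.6833
```

View pics/c6.png

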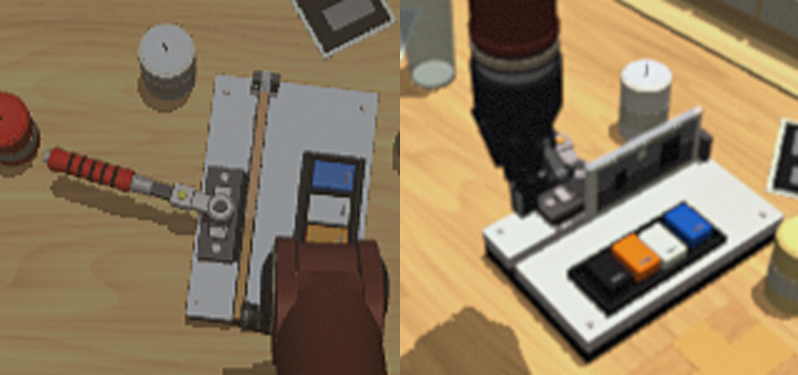

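The left half shows the wrench straight at about 80°, and the print sits at the stop. In the right half the white key at (668,243) is lower than its neighbours. One enlarged look at the keys before handing in.

```bash
python3 - <<'E'
import cv2,numpy as np
r=[cv2.resize(cv2.convertScaleAbs(cv2.imread(f"pics/{n}.png")[165:260,312:395],alpha=1.6,beta=25),None,fx=4.7,fy=4.7,interpolation=cv2.INTER_CUBIC) for n in ("s2","s5")]
cv2.imwrite("pics/c7.png",np.hstack(r))
E
```

```text
(no output)
```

View pics/c7.png

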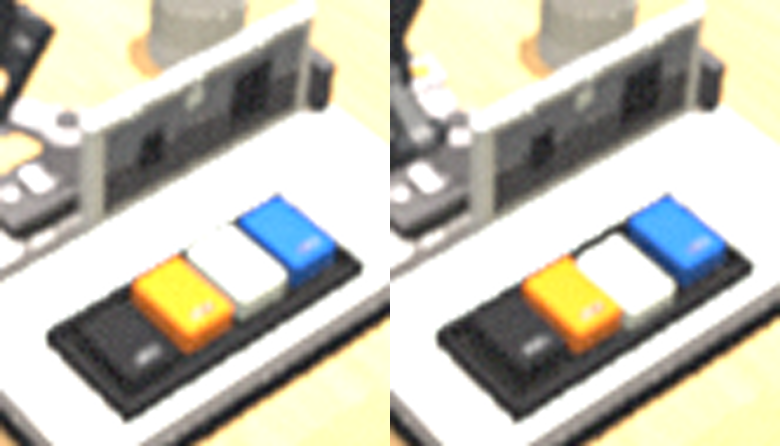

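Comparing before (left) and after (right), the white key has dropped, now at (622,280), and the black key has risen, with its mark moving from (148,352) to (537,345), i.e. (147,345) in left-half coordinates. The print has not moved. Handing in.

```bash
python3 -c "
from station import ticket
print(ticket.finish_job())"
```

```text
the job is handed in; nothing more can be done
None
```

The job is handed in, no verdict returned: the print is home against the stop, the bolt is tight, the wrench broke over at about 0.2 rad and is straight again, and in the camera images the white key is down and the black key up.

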